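# Refill the blue tilt-out stone bin at a gem stall

## Robot

A 6-joint arm with a two-finger parallel gripper is mounted at the origin on the work surface. World frame = base frame: x ahead of the robot, y to its left, z up, the work surface at z = 0. Lengths are in m, angles in rad, forces in N, time in s.
With the tool pointing down it reaches from about 0.35 to 0.85 m from the base axis. Payload 8.1 kg.
Tool frame: the origin (TCP) lies on the mounting face of the last link; the fingertips stand 186 mm ahead of it and the grasp point (between the pads) lies 167 mm ahead of it; z points along the fingers, y is the line along which they close (so a half turn about z gives the same grasp; the last joint's range is limited). The gripper opens to 93 mm and grips with 3 to 60 N. Pads are 15 mm wide; open, the fingers measure 128 mm over their backs; the gripper's body (75 mm by 188 mm) begins 65 mm behind the grasp point.
Start: joints at [1.11, 0.13, 1.488, -0, 1.523, -0.085], TCP at [0.22, 0.558, 0.405] pointing down, gripper open.
Joint ranges: [-2.96, 2.96], [-0.89, 2.26], [0.02, 2.5], [-1.34, 4.48], [0, 2.73], [-2.66, 2.66]. Speed limits (rad/s): [2.39, 2.39, 2.79, 3.14, 3.14, 3.14].

## Interface

Orientations are given as a rotation vector (axis times angle).
In Python, from plant import * gives the robot as it stands. The module is installed in compiled form; this text tells all that it offers.
- The arm moves only by the tool arm_command, never from a script. Its argument "increments" is a list of rows, each a list of 6 numbers: the shift along the tool's x, y, z in units of 0.2 m (1.0 is 0.2 m), then the turn, a rotation vector about the tool's x, y, z in units of pi rad (1.0 is pi rad). A call has exactly 5 rows; each row is the pose to reach, as a shift and turn from the pose commanded when the call began, along the tool's axes at that moment, turning the shorter way round; what a row does not reach only later rows make up. A row lasts 1/8 s, in which the tool goes at most 62.5 mm and 10.7 degrees, less where a joint would pass 70% of its speed; a pose out of reach is approached as far as the arm can. A call with a number of a shift or a turn outside -1 to 1 is refused whole. A call with a gripper value outside its range is refused whole. "fingers" is the closure, from -1 (fully open) to 1 (shut), set as the call begins (left out, the last holds). The fingers move at their own pace and stop on an object; "force" is the grip in N (left out, the last holds). Time passes only in rows, so rows that repeat a pose let the fingers close, or fill a call up. It gives the time, the measured TCP pose, the force, the opening and the grip force at its end, in the units of the state.
- read_state(): the state, without advancing time (a new reading comes with each control period).
- read_camera(name): name is "scene" or "top"; returns a dict with "image" (384x512x3 uint8, red, green, blue), "fx", "fy", "cx", "cy" (pixels), "k1" (the pictures are not rectified: a ray, as slopes to the right and down, at radius r is drawn at 1 + k1 r^2 times it, then the intrinsics apply), "T" (4x4, takes a point from camera to world coordinates). Camera axes: x right, y down, z forward; pixel columns grow to the right and rows downward; lengths in m; the calibration is good to about 2 mm. A picture is of the moment at which its call begins. There is no depth.
- close_job(): hands the job in; it is judged then, once.
The state is a dict: "t": time; "q": joint angles; "dq": joint speeds; "joint_torque": joint torques, N m; "tool_pos": TCP position; "orientation": TCP orientation; "force": force on the tool from outside, world axes, zero at the start; "wrist_torque": the same for the moment, N m; "opening": finger opening in m; "gripper_force": force on a finger pad.
Only numpy, scipy, OpenCV 4.12 (cv2) and the standard library are available. Lean on these libraries where they do the work, as an engineer would, in place of code of your own. Each camera call takes 0.05 s, during which the arm holds its last target. There are 200 camera calls.

## Task

Pull the tilt-out bin that has the blue sample stone on its front fully open, right to its stop, and tip the four blue stones from the twin-bay caddy into it, keeping the three white stones in their own bay. Then stand the caddy back upright in the middle of the dark pad and let go, leaving the blue bin open at its stop for the next batch, and the white bin and the other wares as they are.

Things in the scene. Friction and masses are not known exactly. Their poses are not given: they have to be found in the camera images.
- module_blue: All lengths here are in mm. Dark wood module of the tilt-out bin marked blue: 148 wide (y), 150 deep (x), 170 high, fixed, on a plinth 12 high (its top 182 above the table). A blue sample stone (33 across, 8 high) is glued on its top, 30 behind the front edge. Origin: centre of its underside; its front faces its -x. The white module is alike and stands beside it, centres 152 apart, in either order.
- module_white: The neighbouring module with the white sample stone; same sizes and axes. A ring box stands on its top, towards the back. The tops overhang the bars closely: a hand that reaches straight down between bar and front fouls the module, one that leans outwards (away from the modules) 20 to 45 degrees has room.
- bin_blue (a joint): Opening angle of the bin with the blue sample stone (rad): 0 shut, 0.75 at its stop; starts 0 to 0.1 ajar. The hinge is stiff: the bin stays wherever it is left, and takes some 2 to 4 N at the bar to move; at the stop the resistance rises sharply.
- bin_blue_hinge (a point): Fixed point at the middle of the blue bin's hinge line, low at the module's front, 24 above the table. Axes: -x is the way the front faces (outwards), y runs along the hinge, z up. The bin's top tilts outwards about this y line; the front face is 6 outwards of it.
- bin_blue_bar (a point): Middle of the gold round pull bar on the blue bin front; moves and turns with the bin. Bar 11 thick, 90 long, parallel to the hinge (y), its axis 35 off the front face: 29 is free behind it. Bin shut, it lies 41 outwards of the hinge and 130 above it. Axes as the hinge's, turned with the bin: -x away from the face, z up along it. The front's top edge is 12 above the bar along z.
- bin_blue_floor (a point): Centre of the blue bin's inner floor; moves and turns with the bin, axes as the bar's. Inside: 128 wide (y), 91 front to back (x -45 to 45); from here the front panel reaches 138 up, the back wall 101. At the stop the mouth is nearly level, 97 front to back: front edge 128 above the table, back edge 166 above it, right at the module's front face.
- bin_white (a joint): Opening angle of the other bin (white sample stone, rad): 0 shut, grows as it opens; starts 0 to 0.1 ajar. Leave it.
- caddy_c (a point): Light wooden twin-bay caddy, 200 long (x), 90 wide (y), 120 high, about 250 g; point at its centre, 60 above its underside, z up. A partition 12 thick, 58 high crosses the middle under the handle. The +x bay holds the blue stones, the -x bay the white. Side walls 40 high, floor 5 thick; each bay's outer end is a ramp climbing 20 degrees over its last 36 to a pouring lip.
- caddy_handle (a point): Middle of the caddy's handle bar: flat-sided, 72 long (caddy y), 16 thick (caddy x), 26 high, open beneath, 107 above the caddy's underside (47 above its centre); its top is 120 above the underside.
- caddy_lip (a point): Middle of the pouring lip of the blue bay: 100 from the caddy's middle towards +x, 18 above its underside. The stones are slippery: tipped some 40 to 50 degrees towards this end, the blue ones slide out over the lip while the white ones rest against the partition.
- pad: Dark flat pad 240 x 240, 4 thick, fixed; origin at the centre of its underside, z up. The caddy stands on it at the start, its centre within 25 of the pad's.
- blue1_c (a point): Blue polished stone (to be poured), round, 27 across, 18 thick, 22 g; point at its centre.
- blue2_c (a point): Blue polished stone (to be poured), round, 27 across, 18 thick, 22 g; point at its centre.
- blue3_c (a point): Blue polished stone (to be poured), round, 27 across, 18 thick, 22 g; point at its centre.
- blue4_c (a point): Blue polished stone (to be poured), round, 27 across, 18 thick, 22 g; point at its centre.
- white1_c (a point): White polished stone (stays in the caddy), round, 27 across, 18 thick, 22 g; point at its centre.
- white2_c (a point): White polished stone (stays in the caddy), round, 27 across, 18 thick, 22 g; point at its centre.
- white3_c (a point): White polished stone (stays in the caddy), round, 27 across, 18 thick, 22 g; point at its centre.
- bangle_white: White jade bangle lying flat, 78 across, 11 high; origin at the centre of its underside. Leave it where it is.
- bangle_green: Green jade bangle lying flat, 74 across, 12 high; origin at the centre of its underside. Leave it where it is.
- crystal: Dusty blue six-sided crystal point standing upright, 48 across, 105 high; origin at the centre of its underside. Leave it where it is.
- ring_box: Dark blue ring box 52 x 52 x 37 standing on top of the white bin's module; origin at the centre of its underside. Leave it where it is.
- loupe: Folded steel pocket loupe lying flat between pad and bins, 62 x 30, 15 high; origin at the centre of its underside. Leave it where it is.
- polish_jar: Amber glass jar with a gold cap, 56 across, 60 high; origin at the centre of its underside. Leave it where it is.

How it is judged:
By the outcome, as a careful person would: the job done as asked, in the order asked, and still so for the second after the job is handed in, with the robot touching nothing.
It also fails if it takes over 56 s, if anything falls off the work surface, if the arm or the gripper's body presses on something with over 40 N, if the wrist force passes 120 N, or if a joint passes its speed limit or range.

## Working session

There is one attempt and no reset: what is moved stays moved. The work goes in short steps, Python scripts to look and compute and a tool call to move; the robot and the scene stay as the last step left them, time stands still between calls to the robot, and variables do not carry over. Pictures are saved under pics/ and viewed, at most 10 in all, crops included, and the job is handed in when it is done.

Besides the shell and the picture viewer there is one more tool, called after "Request:" as name(argument=value, ...) on one line, values as JSON. arm_command: Moves the arm, as the interface text tells. Shifts and turns lie within -1 to 1; 1 stands for 0.2 m of shift or pi rad of turn. Its arguments: {"type":"object","properties":{"increments":{"type":"array","items":{"type":"array","items":{"type":"number","minimum":-1,"maximum":1}}},"fingers":{"type":"number"},"force":{"type":"number"}},"required":["increments"]}

```bash
mkdir -p pics; python3 - <<'E'
from plant import *
import cv2,pickle
for n in ("scene","top"):
    c=read_camera(n); pickle.dump(c,open(f"pics/{n}0.pkl","wb"))
    cv2.imwrite(f"pics/{n}0.png",cv2.resize(c["image"][:,:,::-1],(800,600),interpolation=cv2.INTER_CUBIC))
    print(n,c["fx"],c["fy"],c["cx"],c["cy"],c["k1"],c["T"].round(3).tolist())
s=read_state();print(s)
E
```

```text
scene 386.89431935184666 386.89431935184666 261.8154074518461 195.70119119070677 -0.0818712540824183 [[0.278, 0.772, -0.572, 1.262], [0.961, -0.219, 0.171, -0.24], [0.007, -0.597, -0.802, 1.082], [0.0, 0.0, 0.0, 1.0]]
top 390.831778348277 390.831778348277 256.69628144245894 192.1044573876 0.01574023233429526 [[0.019, -0.992, 0.121, 0.471], [-1.0, -0.019, -0.001, -0.037], [0.003, -0.121, -0.993, 1.194], [0.0, 0.0, 0.0, 1.0]]
{'t': 0.1, 'q': array([ 1.10961318e+00,  1.31099245e-01,  1.48916935e+00, -8.75302426e-06,
        1.52299714e+00, -8.54160260e-02]), 'dq': array([ 0.00032948, -0.00254034, -0.00261662,  0.00057745,  0.00111238,
        0.00060628]), 'joint_torque': array([ 3.64444413e-04, -5.61342216e+01, -4.93096089e+01,  7.70265888e-02,
        2.90042278e-02, -9.58120943e-07]), 'tool_pos': array([0.22009029, 0.55795641, 0.40378453]), 'orientation': array([-5.86703431e-01, -3.08586986e+00,  2.53387945e-03]), 'force': array([0.40944879, 0.07410662, 0.32299605]), 'wrist_torque': array([-0.03388155, -0.02115826, -0.02165595]), 'gripper_force': 0.0, 'opening': 0.09272751365228685}
```

View pics/scene0.png

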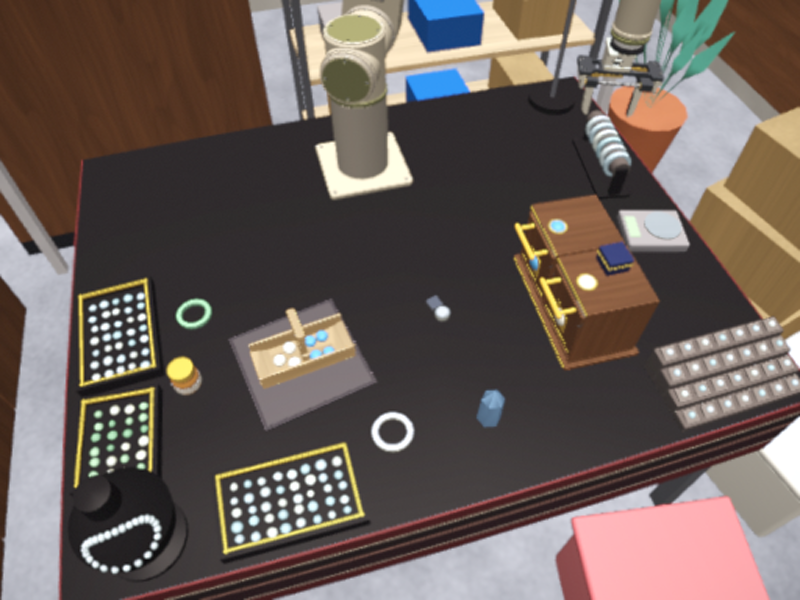

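View pics/top0.png

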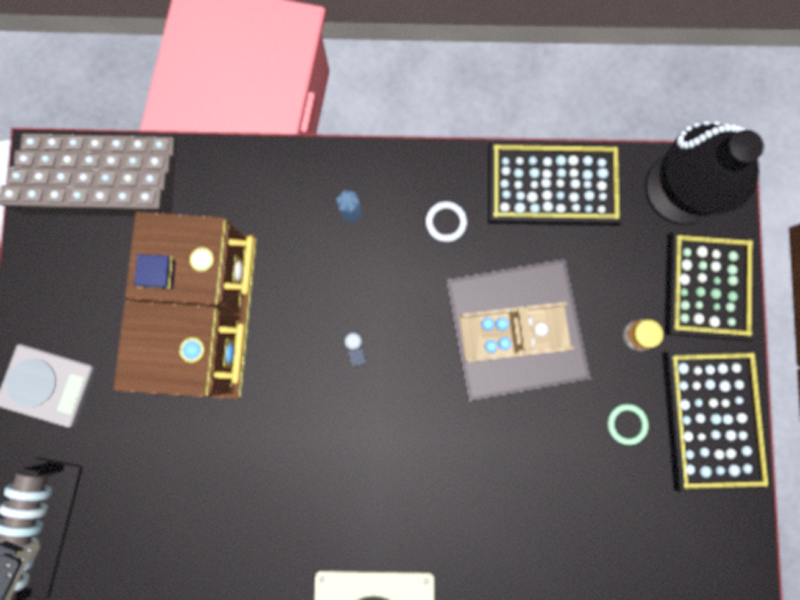

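The scene picture and the top picture agree. The blue module is the one nearer the robot, with its sample at top-view (191,349), and its bars face right (world -y). The pad with the caddy is at (518,330), with the blue bay to the left, towards the bins. I'll enlarge both areas next.

```bash
cat > h.py <<'E'
import numpy as np,cv2,pickle
from scipy.spatial.transform import Rotation as R
def ray(c,u,v):
    K=np.array([[c["fx"],0,c["cx"]],[0,c["fy"],c["cy"]],[0,0,1]])
    p=cv2.undistortPoints(np.array([[[u,v]]],float),K,np.array([c["k1"],0,0,0.]))[0,0]
    return c["T"][:3,3],c["T"][:3,:3]@np.array([p[0],p[1],1])
def at(c,u,v,z):
    o,d=ray(c,u,v); return o+d*(z-o[2])/d[2]
def proj(c,P):
    p=np.linalg.inv(c["T"])@np.append(P,1); x,y=p[:2]/p[2]; s=1+c["k1"]*(x*x+y*y)
    return np.array([c["fx"]*x*s+c["cx"],c["fy"]*y*s+c["cy"]])
def crop(c,u,v,w,h,k,bright=1.6):
    im=c["image"][v:v+h,u:u+w,::-1]
    im=np.clip(im.astype(float)*bright,0,255).astype(np.uint8)
    return cv2.resize(im,None,fx=k,fy=k,interpolation=cv2.INTER_CUBIC)
E
python3 - <<'E'
from h import *
c=pickle.load(open("pics/top0.pkl","rb"))
a=crop(c,65,132,100,130,4);b=crop(c,282,142,100,130,4)
cv2.imwrite("pics/z1.png",np.hstack([a,b]))
c=pickle.load(open("pics/scene0.pkl","rb"))
a=crop(c,320,115,110,125,4);b=crop(c,145,185,90,125,4)
cv2.imwrite("pics/z2.png",np.hstack([a,b]))
E
```

```text
(no output)
```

View pics/z1.png

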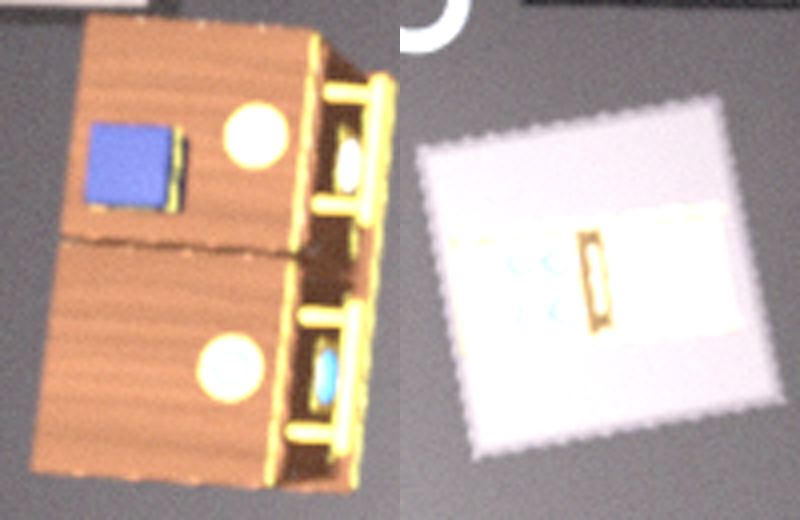

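View pics/z2.png

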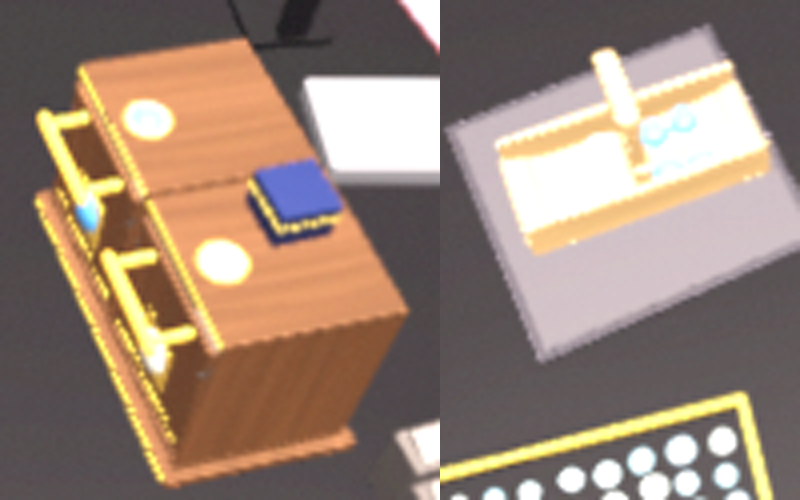

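The left half of z1 shows the module tops, with front edge (318,32)-(270,486) and back edge (88,14)-(33,470). The blue bar runs (353,303)-(341,458). The right half shows pad corners at (418,148), (720,98), (784,402) and (476,458), and the handle centre at about (595,281). In z2 the blue bar runs from (43,115) to about (92,205), and the handle end tops are near (602,55) and (640,115).

```bash
cat > m.py <<'E'
from h import *
t=pickle.load(open("pics/top0.pkl","rb"));s=pickle.load(open("pics/scene0.pkl","rb"))
f=lambda c,u0,v0:(lambda x,y,z:at(c,u0+(x+.5)/4-.5,v0+(y+.5)/4-.5,z))
m=f(t,65,132); p=lambda x,y,z:f(t,282,142)(x-400,y,z)
sm=f(s,320,115); sp=lambda x,y,z:f(s,145,185)(x-440,y,z)
E
python3 - <<'E'
from m import *
np.set_printoptions(precision=4,suppress=True)
print("frontW,frontB,mid,backW,backB",*[m(*q,.182) for q in((318,32),(270,486),(297,255),(88,14),(33,470))],sep="\n")
print("scene top corners",*[sm(*q,.182) for q in((80,66),(218,348),(248,40),(407,312),(147,195))],sep="\n")
print("bar top-cam",m(353,303,.155),m(341,458,.155)," white",m(382,78,.155),m(370,225,.155))
print("bar scene",sm(43,118,.155),sm(92,207,.155))
print("sample blue",m(230,367,.19),sm(148,118,.19))
P=[p(*q,.004) for q in((418,148),(720,98),(784,402),(476,458))]
print("pad",*P,np.mean(P,0))
print("pad scene",[sp(*q,.004) for q in((452,128),(710,28),(545,360))])
print("handle",p(595,281,.124),p(590,232,.124),p(604,332,.124),"scene",sp(602,52,.124),sp(627,108,.124))
print("caddy walls",p(450,243,.044),p(722,210,.044),sp(498,140,.044),sp(730,68,.044),sp(530,245,.044),sp(768,155,.044))
E
```

```text
frontW,frontB,mid,backW,backB
[0.7285 0.2619 0.182 ]
[0.4313 0.2764 0.182 ]
[0.5799 0.2676 0.182 ]
[0.7374 0.4139 0.182 ]
[0.4388 0.4274 0.182 ]
scene top corners
[0.4345 0.2769 0.182 ]
[0.7308 0.2591 0.182 ]
[0.4429 0.4295 0.182 ]
[0.7399 0.4114 0.182 ]
[0.5814 0.2708 0.182 ]
bar top-cam [0.5514 0.2368 0.155 ] [0.4493 0.2394 0.155 ]  white [0.7044 0.225  0.155 ] [0.604  0.2282 0.155 ]
bar scene [0.4589 0.2378 0.155 ] [0.5608 0.2381 0.155 ]
sample blue [0.5063 0.3038 0.19  ] [0.5118 0.3019 0.19  ]
pad [ 0.6598 -0.1286  0.004 ] [ 0.7034 -0.3616  0.004 ] [ 0.4712 -0.4067  0.004 ] [ 0.4248 -0.1746  0.004 ] [ 0.5648 -0.2679  0.004 ]
pad scene [array([ 0.4744, -0.402 ,  0.004 ]), array([ 0.4303, -0.1718,  0.004 ]), array([ 0.7059, -0.3573,  0.004 ])]
handle [ 0.5509 -0.2417  0.124 ] [ 0.5846 -0.2384  0.124 ] [ 0.5162 -0.2477  0.124 ] scene [ 0.523  -0.2642  0.124 ] [ 0.5799 -0.2547  0.124 ]
caddy walls [ 0.5829 -0.1499  0.044 ] [ 0.6114 -0.3511  0.044 ] [ 0.5253 -0.3614  0.044 ] [ 0.5065 -0.1669  0.044 ] [ 0.6281 -0.3499  0.044 ] [ 0.598  -0.1559  0.044 ]
```

```bash
cat >> h.py <<'E'
AX=np.array([.054,.9985,0]);Z=np.array([0,0,1.]);HY=None
def ori(th,a=AX):
    """tool z down, leaned so it points along +a by th"""
    a=a/np.linalg.norm(a); z=-np.cos(th)*Z+np.sin(th)*a; y=np.cos(th)*a+np.sin(th)*Z
    return R.from_matrix(np.c_[np.cross(y,z),y,z])
def inc(p0,r0,g,r,off=.167):
    """increment (units) from pose p0,r0 to grasp-point g with orientation r"""
    p=g-off*r.apply([0,0,1.])
    return np.r_[r0.inv().apply(p-p0)/.2,(r0.inv()*r).as_rotvec()/np.pi]
def step(p0,r0,i):
    i=np.array(i); return p0+r0.apply(i[:3]*.2), r0*R.from_rotvec(i[3:]*np.pi)
def chain(pts,st,nd=3):
    p,r=st["tool_pos"],R.from_rotvec(st["orientation"])
    for g,o in pts:
        i=inc(p,r,g,o).round(nd); print(i.tolist(),"mm",(np.linalg.norm(i[:3])*200).round(),"deg",(np.linalg.norm(i[3:])*180).round(1)); p,r=step(p,r,i)
E
python3 - <<'E'
from m import *
from plant import *
for (c,u,v) in ((t,65+325.5/4-.5,132+375.5/4-.5),(s,320+88.5/4-.5,115+213.5/4-.5)):
    o,d=ray(c,u,v); k=((.266-o[1])/d[1]); print("stone on panel",o+k*d)
bar=np.array([.505,.238,.154]); r=ori(np.radians(38))
st=read_state()
y=r.apply([0,1,0.]);z=r.apply([0,0,1.])
g=bar-.010*z-.002*y
# up, above/out, pre, in
p0=st["tool_pos"];
chain([(np.array([.36,.42,.36]),ori(0)),(g-.12*z+np.array([0,-.03,.08]),ori(np.radians(38))),(g-.06*z,r),(g,r)],st)
E
```

```text
stone on panel [0.50484168 0.266      0.10782318]
stone on panel [0.51632305 0.266      0.0892189 ]
[-0.904, -0.386, -0.616, -0.001, -0.0, -0.102] mm 232.0 deg 18.4
[-0.784, -1.941, 0.298, -0.211, 0.0, -0.0] mm 423.0 deg 38.0
[0.009, -0.129, 0.708, 0.0, 0.0, -0.0] mm 144.0 deg 0.0
[0.0, -0.0, 0.3, 0.0, 0.0, -0.0] mm 60.0 deg 0.0
```

Request:
arm_command(increments=[[-0.18,-0.077,-0.123,0,0,-0.02],[-0.36,-0.154,-0.246,0,0,-0.04],[-0.54,-0.231,-0.37,0,0,-0.06],[-0.72,-0.31,-0.49,0,0,-0.08],[-0.904,-0.386,-0.616,0,0,-0.102]], fingers=0.44, force=15)

```text
t: 0.72
tool_pos: [0.3607, 0.4189, 0.5282]
orientation: [-0.083, -3.14, 0.001]
force: [0.5, -0.8, -0.1]
opening: 0.0478
gripper_force: 0.0
```

Request:
arm_command(increments=[[-0.08,-0.194,0.03,-0.021,0,0],[-0.16,-0.388,0.06,-0.042,0,0],[-0.24,-0.58,0.09,-0.063,0,0],[-0.32,-0.776,0.12,-0.084,0,0],[-0.4,-0.97,0.15,-0.105,0,0]])

```text
t: 1.35
tool_pos: [0.4293, 0.2206, 0.4974]
orientation: [0.085, 3.088, 0.517]
force: [-0.1, -0.1, 0.2]
opening: 0.0263
gripper_force: 0.0
```

```bash
cat > p.py <<'E'
from h import *
from plant import *
bar=np.array([.505,.238,.154]); r=ori(np.radians(38)); st=read_state()
y=r.apply([0,1,0.]);z=r.apply([0,0,1.]); g=bar-.010*z-.002*y
def show():
    print(st["t"],st["tool_pos"].round(4),st["q"].round(2),st["force"].round(1),st["opening"],st["gripper_force"])
E
python3 - <<'E'
from p import *
show()
chain([(g-.12*z+np.array([0,-.03,.05]),r),(g-.05*z,r),(g,r)],st)
E
```

```text
1.35 [0.4293 0.2206 0.4974] [ 0.24 -0.29  1.74  0.32  1.59 -1.25] [-0.1 -0.1  0.2] 0.02626109030372315 0.0
[-0.383, -1.01, -0.027, -0.105, 0.0, -0.0] mm 216.0 deg 18.9
[0.009, -0.035, 0.639, -0.0, 0.0, -0.0] mm 128.0 deg 0.0
[0.0, 0.001, 0.25, -0.0, 0.0, -0.0] mm 50.0 deg 0.0
```

Request:
arm_command(increments=[[-0.08,-0.2,-0.005,-0.021,0,0],[-0.16,-0.4,-0.01,-0.042,0,0],[-0.24,-0.6,-0.016,-0.063,0,0],[-0.31,-0.8,-0.02,-0.084,0,0],[-0.383,-1.0,-0.027,-0.105,0,0]])

```text
t: 1.98
tool_pos: [0.4951, 0.0255, 0.4376]
orientation: [0.082, 2.953, 1.015]
force: [0.3, -0.0, -0.6]
opening: 0.026
gripper_force: 0.0
```

Request:
arm_command(increments=[[0.002,-0.01,0.13,0,0,0],[0.004,-0.02,0.26,0,0,0],[0.006,-0.03,0.38,0,0,0],[0.009,-0.045,0.5,0,0,0],[0.009,-0.045,0.6,0,0,0]])

```text
t: 2.6
tool_pos: [0.4966, 0.0938, 0.3365]
orientation: [0.083, 2.956, 1.012]
force: [0.1, -0.0, 0.6]
opening: 0.026
gripper_force: 0.0
```

```bash
python3 - <<'E'
from p import *
show()
chain([(g,r)],st)
c=read_camera("top");a=crop(c,95,165,100,110,4,1.3); pickle.dump(c,open("pics/top1.pkl","wb"))
c=read_camera("scene");b=crop(c,310,115,100,110,4,1.3); pickle.dump(c,open("pics/scene1.pkl","wb"))
cv2.imwrite("pics/z3.png",np.hstack([a,b]))
E
```

```text
2.6 [0.4966 0.0938 0.3365] [-0.15 -0.09  1.91  0.66  1.43 -1.8 ] [ 0.1 -0.   0.6] 0.026021110184119012 0.0
[-0.003, -0.001, 0.279, -0.001, -0.0, -0.001] mm 56.0 deg 0.3
```

View pics/z3.png

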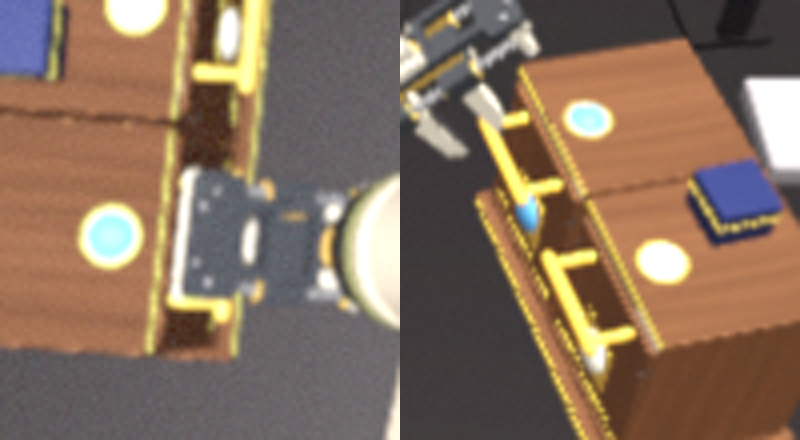

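The left half (top view) shows the hand centred over the bar, with the module front edge at column 165. In the right half (scene view) the tips at (460,150) and (497,120) are above and outside the bar at (485,125)-(535,200), so I can move in.

Request:
arm_command(increments=[[0,0,0.06,0,0,0],[0,0,0.12,0,0,0],[0,0,0.18,0,0,0],[0,0,0.23,0,0,0],[0,0,0.28,0,0,0]])

```text
t: 3.32
tool_pos: [0.4989, 0.1281, 0.2932]
orientation: [0.082, 2.954, 1.011]
force: [-0.1, -0.1, -1.2]
opening: 0.026
gripper_force: 0.0
```

Request:
arm_command(increments=[[0,0,0,0,0,0],[0,0,0,0,0,0],[0,0,0,0,0,0],[0,0,0,0,0,0],[0,0,0,0,0,0]], fingers=1, force=15)

```text
t: 3.95
tool_pos: [0.4989, 0.1276, 0.2938]
orientation: [0.082, 2.954, 1.011]
force: [0.2, 1.6, -2.3]
opening: 0.0106
gripper_force: 15.0
```

```bash
cat > arc.py <<'E'
from p import *
# arc about hinge; tool keeps orientation
H=np.array([.5068,.2785,.024])
def arc(f,pts,base):
    return [H+np.array([0,0,0])+ (lambda b:b)(0) for _ in f]
E
python3 - <<'E'
from p import *
show()
P=st["tool_pos"];r0=R.from_rotvec(st["orientation"]);G=P+r0.apply([0,0,.167]);print("grasp",G.round(4))
b=G+.010*r0.apply([0,0,1.]);print("bar est",b.round(4))
out=-AX;H=np.array([.5068,.2785,.024])
R0=np.array([(b-H)@out,b[2]-H[2]]);rad=np.hypot(41,130)/1000;a0=np.arctan2(.041,.130)
print("R0",R0,"angle",np.arctan2(*R0)-a0)
th0=np.arctan2(*R0)-a0
for th in np.linspace(th0,.78,11)[1:]:
    n=rad*np.array([np.sin(a0+th),np.cos(a0+th)]);m=rad*np.array([np.sin(a0+th0),np.cos(a0+th0)])
    d=n-m; w=out*d[0]+Z*d[1]; print(round(th,3),(r0.inv().apply(w)/.2).round(3))
E
```

```text
3.95 [0.4989 0.1276 0.2938] [-0.08 -0.03  1.94  0.68  1.32 -1.8 ] [ 0.2  1.6 -2.3] 0.010616834092207428 14.999902546405792
grasp [0.5046 0.2298 0.1618]
bar est [0.5049 0.2359 0.1539]
R0 [0.04262487 0.12990875] angle 0.011535041188286188
0.088 [-0.    -0.05  -0.016]
0.165 [-0.    -0.101 -0.027]
0.242 [-0.    -0.153 -0.035]
0.319 [-0.    -0.205 -0.039]
0.396 [-0.    -0.257 -0.039]
0.473 [-0.    -0.31  -0.035]
0.549 [-0.    -0.361 -0.027]
0.626 [-0.    -0.412 -0.015]
0.703 [-0.    -0.462  0.001]
0.78 [-0.001 -0.511  0.021]
```

Request:
arm_command(increments=[[0,-0.05,-0.016,0,0,0],[0,-0.101,-0.027,0,0,0],[0,-0.153,-0.035,0,0,0],[0,-0.205,-0.039,0,0,0],[0,-0.257,-0.039,0,0,0]])

```text
t: 4.58
tool_pos: [0.4966, 0.0815, 0.2685]
orientation: [0.082, 2.953, 1.011]
force: [-1.7, 0.2, 5.4]
opening: 0.0102
gripper_force: 15.0
```

Request:
arm_command(increments=[[0,-0.053,0.004,0,0,0],[0,-0.09,0.01,0,0,0],[0,-0.125,0.018,0,0,0],[0,-0.155,0.024,0,0,0],[0,-0.18,0.031,0,0,0]])

```text
t: 5.2
tool_pos: [0.4952, 0.0575, 0.2412]
orientation: [0.082, 2.954, 1.011]
force: [2.0, 1.1, 2.9]
opening: 0.0102
gripper_force: 15.0
```

Request:
arm_command(increments=[[0,-0.015,0.005,0,0,0],[0,-0.03,0.01,0,0,0],[0,-0.045,0.016,0,0,0],[0,-0.055,0.02,0,0,0],[0,-0.065,0.024,0,0,0]])

```text
t: 5.82
tool_pos: [0.495, 0.0512, 0.2315]
orientation: [0.079, 2.952, 1.018]
force: [-5.5, 5.2, 25.7]
opening: 0.01
gripper_force: 15.0
```

```bash
python3 - <<'E'
from p import *
show()
P=st["tool_pos"];r0=R.from_rotvec(st["orientation"]);b=P+r0.apply([0,0,.177]);H=np.array([.5068,.2785,.024])
R0=np.array([(b-H)@-AX,b[2]-H[2]]);print(b,R0,np.hypot(*R0),np.arctan2(*R0)-np.arctan2(41,130))
E
```

```text
5.825 [0.495  0.0512 0.2315] [-0.24  0.07  1.97  0.68  1.31 -2.01] [-5.5  5.2 25.7] 0.009987135323339646 15.00329464673996
[0.50091083 0.16010383 0.09210348] [0.1185366  0.06810348] 0.13670774792395077 0.7438005352272026
```

Request:
arm_command(increments=[[0,0,0,0,0,0],[0,0,0,0,0,0],[0,0,0,0,0,0],[0,0,0,0,0,0],[0,0,0,0,0,0]], fingers=0.48)

```text
t: 6.45
tool_pos: [0.4945, 0.0504, 0.2294]
orientation: [0.082, 2.955, 1.012]
force: [-0.6, 0.8, -0.3]
opening: 0.024
gripper_force: 0.0
```

Request:
arm_command(increments=[[0,0,-0.08,0,0,0],[0,0,-0.2,0,0,0],[0,0,-0.35,0,0,0],[0,0,-0.55,0,0,0],[0,0,-0.75,0,0,0]])

```text
t: 7.08
tool_pos: [0.4892, -0.0427, 0.3501]
orientation: [0.082, 2.954, 1.01]
force: [1.4, -0.1, -0.8]
opening: 0.0242
gripper_force: 0.0
```

```bash
python3 - <<'E'
from p import *
show()
c=read_camera("top");a=crop(c,275,145,110,112,3.6,1); b=crop(c,95,165,110,112,3.6,1.3);pickle.dump(c,open("pics/top2.pkl","wb"))
cv2.imwrite("pics/z4.png",np.hstack([a,b]))
E
```

```text
7.075 [ 0.4892 -0.0427  0.3501] [-0.42 -0.05  1.85  0.61  1.6  -2.  ] [ 1.4 -0.1 -0.8] 0.024167317303837917 0.0
```

View pics/z4.png

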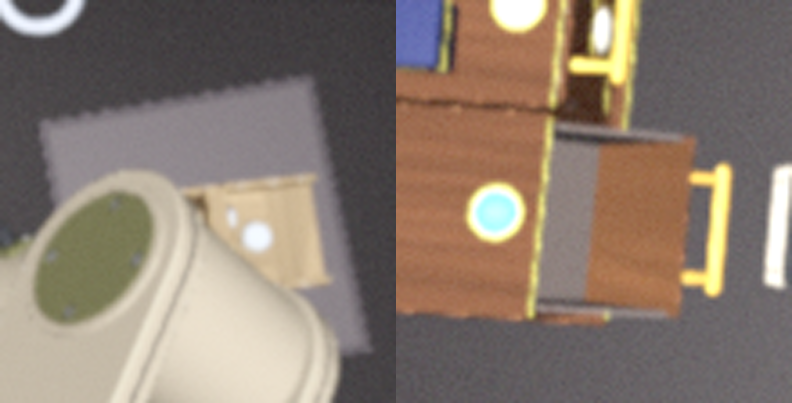

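The right half shows the bin wide open, with the bar at (722,165)-(712,290) and the mouth between columns 545 and 690. On the left the arm hides the handle, so I'll measure it in the first pictures without brightening.

```bash
python3 - <<'E'
from m import *
a=crop(t,285,180,90,62,4.4,.8);a=crop(t,292,185,80,55,5,.8);b=crop(s,150,190,80,60,5,.8)
b=b[:, :400]
cv2.imwrite("pics/z5.png",np.vstack([a,b[:300]]))
t2=pickle.load(open("pics/top2.pkl","rb"))
q=lambda x,y,z:at(t2,95+(x-396+.5)/3.6-.5,165+(y+.5)/3.6-.5,z)
A=q(722,165,.091);B=q(712,290,.091);print("bar",A,B,(A+B)/2); H=np.array([.5068,.2785,.024]);print(((A+B)/2-H)@-AX, "expect at stop .1186")
print("mouth front corners",q(694,138,.128),q(682,316,.128))
E
```

```text
bar [0.5493551  0.16225826 0.091     ] [0.45212117 0.16594605 0.091     ] [0.50073813 0.16410216 0.091     ]
0.114553586605101 expect at stop .1186
mouth front corners [0.56686699 0.17764855 0.128     ] [0.43310181 0.18069505 0.128     ]
```

View pics/z5.png

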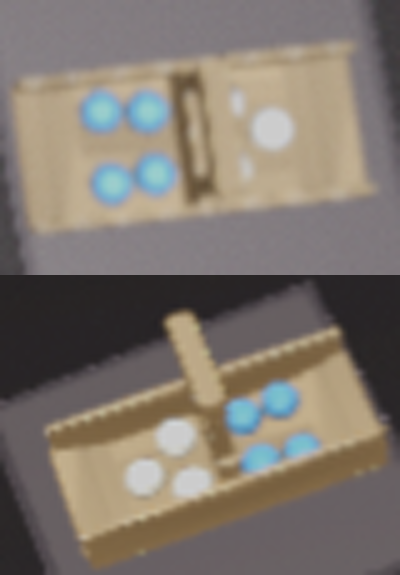

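```bash
python3 - <<'E'
from m import *
np.set_printoptions(precision=4,suppress=True)
q=lambda x,y,z:at(t,292+(x+.5)/5-.5,185+(y+.5)/5-.5,z)
w=lambda x,y,z:at(s,150+(x+.5)/5-.5,190+(y-275+.5)/5-.5,z)
A=[q(*c,.044) for c in((15,82),(352,45),(372,190),(35,232))];print("top walls",*A,np.mean(A,0))
B=[w(*c,.044) for c in((47,432),(338,330),(386,432),(85,542))];print("scene walls",*B,np.mean(B,0))
print("handle scene",w(182,318,.124),w(210,398,.124),"top cam",q(219,130,.124))
c=(np.mean(A,0)+np.mean(B,0))/2
print("predicted px of handle top in scene",(proj(s,[c[0],c[1],.124])-[150,190])*5+[0,275],(proj(t,[c[0],c[1],.124])-[292,185])*5)
print("dir",(A[0]-A[1]),(A[3]-A[2]),(B[1]-B[0]),(B[2]-B[3]))
print("stones dist", w(143,478,.02))
E
```

```text
top walls [ 0.587  -0.1513  0.044 ] [ 0.6129 -0.3508  0.044 ] [ 0.5274 -0.3613  0.044 ] [ 0.4989 -0.1636  0.044 ] [ 0.5566 -0.2567  0.044 ]
scene walls [ 0.5305 -0.3625  0.044 ] [ 0.5024 -0.1658  0.044 ] [ 0.5894 -0.1533  0.044 ] [ 0.6176 -0.3501  0.044 ] [ 0.56   -0.2579  0.044 ]
handle scene [ 0.5259 -0.262   0.124 ] [ 0.5892 -0.2557  0.124 ] top cam [ 0.5547 -0.2555  0.124 ]
predicted px of handle top in scene [196.4013 355.728 ] [220.3738 121.5289]
dir [-0.026   0.1995  0.    ] [-0.0285  0.1977  0.    ] [-0.028   0.1967  0.    ] [-0.0282  0.1967  0.    ]
stones dist [ 0.5657 -0.3099  0.02  ]
```

```bash
cat >> h.py <<'E'
CD=np.array([-.139,.990,0]); CC=np.array([.558,-.2575,.111])
E
python3 - <<'E'
from p import *
show()
chain([(CC+[0,.02,.1],ori(0,CD)),(CC+[0,0,.03],ori(0,CD)),(CC,ori(0,CD))],st)
E
```

```text
7.125 [ 0.4903 -0.0451  0.3548] [-0.42 -0.06  1.84  0.61  1.61 -2.  ] [ 0.9 -2.   3.3] 0.024041656755933557 0.0
[-0.393, -0.676, -0.664, 0.208, 0.023, -0.06] mm 205.0 deg 39.2
[0.014, -0.1, 0.35, 0.0, -0.0, 0.001] mm 73.0 deg 0.2
[-0.0, 0.0, 0.15, 0.0, -0.0, -0.0] mm 30.0 deg 0.0
```

Request:
arm_command(increments=[[-0.08,-0.135,-0.133,0.042,0.005,-0.012],[-0.16,-0.27,-0.266,0.083,0.009,-0.024],[-0.236,-0.405,-0.4,0.125,0.014,-0.036],[-0.314,-0.54,-0.53,0.166,0.018,-0.048],[-0.393,-0.676,-0.664,0.208,0.023,-0.06]], fingers=-0.4)

```text
t: 7.75
tool_pos: [0.5578, -0.2355, 0.3715]
orientation: [0.224, -3.127, 0.001]
force: [-0.2, 0.9, -0.4]
opening: 0.0644
gripper_force: 0.0
```

Request:
arm_command(increments=[[0.003,-0.02,0.07,0,0,0],[0.006,-0.04,0.14,0,0,0],[0.01,-0.06,0.21,0,0,0],[0.014,-0.08,0.28,0,0,0],[0.014,-0.1,0.35,0,0,0]])

```text
t: 8.38
tool_pos: [0.5569, -0.2536, 0.2989]
orientation: [0.224, -3.126, -0.008]
force: [0.5, 1.0, 0.7]
opening: 0.065
gripper_force: 0.0
```

```bash
python3 - <<'E'
from p import *
show()
chain([(CC,ori(0,CD))],st)
c=read_camera("scene");b=crop(c,130,150,120,120,4.5,1)
cv2.imwrite("pics/z6.png",b)
E
```

```text
8.375 [ 0.5569 -0.2536  0.2989] [-0.51  0.24  1.56 -0.    1.35 -2.22] [0.5 1.  0.7] 0.06500855842967183 0.0
[-0.003, -0.021, 0.104, 0.002, -0.002, 0.001] mm 21.0 deg 0.5
```

View pics/z6.png

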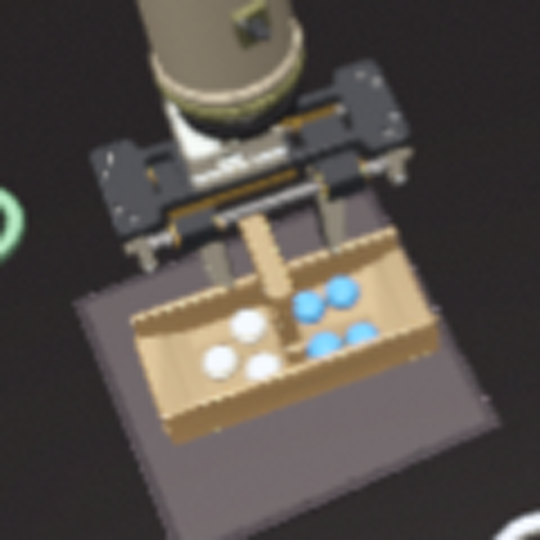

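The handle (265,255) lies midway between the fingers at (220,260) and (335,235), and aligned with them. I'll lower and grip.

Request:
arm_command(increments=[[0,-0.006,0.03,0,0,0],[0,-0.012,0.06,0,0,0],[0,-0.018,0.08,0,0,0],[0,-0.021,0.095,0,0,0],[0,-0.021,0.1,0,0,0]])

```text
t: 9.05
tool_pos: [0.5576, -0.2577, 0.28]
orientation: [0.224, -3.127, -0.007]
force: [-1.2, -0.1, 0.0]
opening: 0.0652
gripper_force: 0.0
```

Request:
arm_command(increments=[[0,0,0,0,0,0],[0,0,0,0,0,0],[0,0,0,0,0,0],[0,0,0,0,0,0],[0,0,0,0,0,0]], fingers=1, force=45)

```text
t: 9.68
tool_pos: [0.5576, -0.2579, 0.2802]
orientation: [0.224, -3.127, -0.006]
force: [0.4, -1.5, -1.7]
opening: 0.0195
gripper_force: 0.8
```

Request:
arm_command(increments=[[0,0,0,0,0,0],[0,0,0,0,0,0],[0,0,0,0,0,0],[0,0,0,0,0,0],[0,0,0,0,0,0]])

```text
t: 10.3
tool_pos: [0.5576, -0.2579, 0.2803]
orientation: [0.223, -3.127, -0.006]
force: [0.8, -3.0, 0.1]
opening: 0.0155
gripper_force: 45.0
```

```bash
python3 - <<'E'
from p import *
show()
P=st["tool_pos"];r0=R.from_rotvec(st["orientation"]);print("handle/grasp",P+r0.apply([0,0,.167]))
E
```

```text
10.3 [ 0.5576 -0.2579  0.2803] [-0.52  0.26  1.57 -0.    1.32 -2.23] [ 0.8 -3.   0.1] 0.015530875616048446 44.99576210975647
handle/grasp [ 0.5564455  -0.2572838   0.11326771]
```

```bash
cat > q.py <<'E'
from p import *
lip=np.array([.502,.200,.163])
def pour(th,lip=lip,a=AX):
    o=ori(-np.radians(th),a);ty=o.apply([0,1,0.]);tz=o.apply([0,0,1.])
    return lip-.1*ty-.0913*tz,o
E
python3 - <<'E'
from q import *
g0=st["tool_pos"]+R.from_rotvec(st["orientation"]).apply([0,0,.167]); oc=R.from_rotvec(st["orientation"])
L=pour(0);print(L[0])
g1=g0+[0,0,.11]; L1=L[0]+[0,0,-0.0]
chain([(g1,ori(0,CD)),((g1+[-.0,.0,.03])*.5+L1*.5,ori(0,CD+AX)),(L1,ori(0))],st)
p,r=L[0]-.167*L[1].apply([0,0,1.]),L[1]
for th in (5,10,16,23,30): print(inc(p,r,*pour(th)).round(3).tolist())
p,r=pour(30)[0]-.167*pour(30)[1].apply([0,0,1.]),pour(30)[1]
for th in (35,40,44,48,50): print(inc(p,r,*pour(th)).round(3).tolist())
E
```

```text
[0.49659978 0.10014592 0.2543    ]
[0.009, 0.006, -0.55, 0.001, -0.002, 0.001] mm 110.0 deg 0.4
[0.024, 0.906, -0.151, 0.0, -0.0, 0.031] mm 184.0 deg 5.6
[0.112, 0.899, -0.002, 0.0, -0.0, 0.031] mm 181.0 deg 5.6
[-0.0, 0.114, -0.039, 0.028, 0.0, 0.0]
[-0.0, 0.232, -0.067, 0.056, 0.0, -0.0]
[0.0, 0.375, -0.088, 0.089, -0.0, 0.0]
[0.0, 0.544, -0.093, 0.128, -0.0, -0.0]
[-0.0, 0.713, -0.077, 0.167, -0.0, 0.0]
[0.0, 0.114, -0.039, 0.028, 0.0, 0.0]
[0.0, 0.232, -0.067, 0.056, 0.0, -0.0]
[-0.0, 0.327, -0.083, 0.078, -0.0, -0.0]
[-0.0, 0.424, -0.091, 0.1, 0.0, -0.0]
[0.0, 0.472, -0.093, 0.111, 0.0, -0.0]
```

Request:
arm_command(increments=[[0,0,-0.06,0,0,0],[0,0,-0.17,0,0,0],[0,0,-0.31,0,0,0],[0,0,-0.45,0,0,0],[0,0,-0.55,0,0,0]])

```text
t: 10.92
tool_pos: [0.5584, -0.2578, 0.3917]
orientation: [0.224, -3.127, -0.007]
force: [0.3, 0.4, -3.0]
opening: 0.0155
gripper_force: 45.0
```

Request:
arm_command(increments=[[0.002,0.08,-0.013,0,0,0.003],[0.006,0.22,-0.037,0,0,0.008],[0.011,0.42,-0.07,0,0,0.014],[0.017,0.66,-0.11,0,0,0.022],[0.024,0.906,-0.151,0,0,0.031]])

```text
t: 11.55
tool_pos: [0.5269, -0.0773, 0.4196]
orientation: [0.069, -3.131, -0.008]
force: [0.4, 1.0, -4.1]
opening: 0.0158
gripper_force: 45.0
```

Request:
arm_command(increments=[[0.031,0.24,0,0,0,0.009],[0.06,0.46,0,0,0,0.017],[0.085,0.66,0,0,0,0.024],[0.102,0.81,0,0,0,0.029],[0.112,0.899,0,0,0,0.031]])

```text
t: 12.18
tool_pos: [0.4961, 0.1013, 0.4205]
orientation: [-0.079, -3.13, -0.006]
force: [0.6, -1.5, -4.6]
opening: 0.0156
gripper_force: 45.0
```

```bash
python3 - <<'E'
from q import *
import time
c=read_camera("scene"); c2=read_camera("top");pickle.dump((c,c2),open("pics/k3.pkl","wb"))
show()
chain([pour(0)],st)
cv2.imwrite("pics/z7.png",np.hstack([crop(c,220,90,160,160,2.5,1),crop(c2,95,150,160,160,2.5,1)]))
E
```

```text
12.175 [0.4961 0.1013 0.4205] [ 0.1  -0.13  1.72  0.01  1.56 -1.42] [ 0.6 -1.5 -4.6] 0.015637815915263916 44.99420642852783
[-0.003, -0.006, -0.004, 0.001, -0.003, 0.001] mm 2.0 deg 0.6
```

View pics/z7.png

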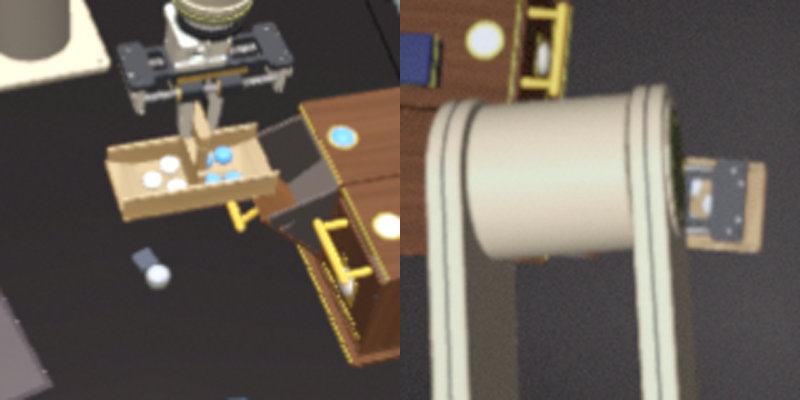

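The scene half shows the caddy level with all seven stones in their bays, and its lip (265,165) above the front of the open bin mouth (255-330,120-205). I'll tip it about the lip.

Request:
arm_command(increments=[[0,0.114,-0.039,0.028,0,0],[0,0.232,-0.067,0.056,0,0],[0,0.375,-0.088,0.089,0,0],[0,0.544,-0.093,0.128,0,0],[0,0.713,-0.077,0.167,0,0]])

```text
t: 12.9
tool_pos: [0.5048, 0.2421, 0.4377]
orientation: [-0.076, -3.014, 0.809]
force: [0.6, -0.5, -3.8]
opening: 0.0157
gripper_force: 45.0
```

Request:
arm_command(increments=[[0,0.114,-0.039,0.028,0,0],[0,0.232,-0.067,0.056,0,0],[0,0.327,-0.083,0.078,0,0],[0,0.424,-0.091,0.1,0,0],[0,0.45,-0.093,0.106,0,0]])

```text
t: 13.52
tool_pos: [0.509, 0.3293, 0.4071]
orientation: [-0.065, -2.83, 1.291]
force: [-0.0, -0.9, -3.8]
opening: 0.016
gripper_force: 45.0
```

Request:
arm_command(increments=[[0,0,0,0,0,0],[0,0,0,0,0,0],[0,0,0,0,0,0],[0,0,0,0,0,0],[0,0,0,0,0,0]])

```text
t: 14.15
tool_pos: [0.5094, 0.3284, 0.4096]
orientation: [-0.069, -2.833, 1.289]
force: [0.5, 0.2, -2.7]
opening: 0.0157
gripper_force: 45.0
```

```bash
python3 - <<'E'
from q import *
c=read_camera("scene"); c2=read_camera("top");pickle.dump((c,c2),open("pics/k4.pkl","wb"))
show()
print("tilt",np.degrees(np.arcsin(-R.from_rotvec(st["orientation"]).apply([0,0,1.])@AX)))
cv2.imwrite("pics/z8.png",np.hstack([crop(c,260,85,120,140,3.3,1.1),crop(c2,95,150,120,140,3.3,1.2)]))
E
```

```text
14.15 [0.5094 0.3284 0.4096] [ 0.67  0.43  1.24 -0.68  2.02 -0.98] [ 0.5  0.2 -2.7] 0.01569513885668607 44.99561369419098
tilt 48.919222811801355
```

View pics/z8.png

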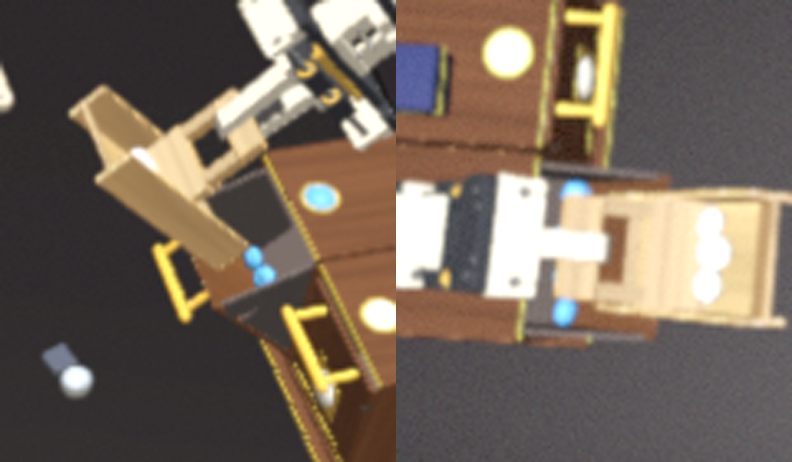

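The scene half shows two blue stones in the bin at (255,258) and (263,273). The top half shows blue stones at (575,187) and (565,312), and all three white stones resting on the partition at (710,255). I'll tilt back and count by colour.

```bash
python3 - <<'E'
from q import *
p,r=st["tool_pos"],R.from_rotvec(st["orientation"])
for th in (45,38,31,24,17): i=inc(p,r,*pour(th)).round(3);print(i.tolist())
p,r=step(p,r,i)
for th in (12,7,3,1,0): i=inc(p,r,*pour(th)).round(3);print(i.tolist())
c,c2=pickle.load(open("pics/k4.pkl","rb"))
E
```

```text
[0.003, -0.081, 0.04, -0.022, -0.001, 0.002]
[0.003, -0.23, 0.121, -0.061, -0.001, 0.002]
[0.004, -0.367, 0.22, -0.1, -0.001, 0.002]
[0.005, -0.492, 0.334, -0.139, -0.002, 0.002]
[0.005, -0.601, 0.463, -0.177, -0.002, 0.002]
[-0.0, -0.111, 0.048, -0.028, 0.0, -0.0]
[-0.0, -0.217, 0.107, -0.056, 0.0, -0.0]
[-0.0, -0.298, 0.16, -0.078, 0.0, -0.0]
[-0.0, -0.337, 0.188, -0.089, 0.0, -0.0]
[0.0, -0.356, 0.203, -0.095, 0.0, -0.0]
```

Request:
arm_command(increments=[[0.003,-0.081,0.04,-0.022,-0.001,0.002],[0.003,-0.23,0.121,-0.061,-0.001,0.002],[0.004,-0.367,0.22,-0.1,-0.001,0.002],[0.005,-0.492,0.334,-0.139,-0.002,0.002],[0.005,-0.601,0.463,-0.177,-0.002,0.002]])

```text
t: 14.88
tool_pos: [0.5006, 0.1791, 0.4399]
orientation: [-0.084, -3.101, 0.46]
force: [-0.9, -1.2, -3.8]
opening: 0.0158
gripper_force: 45.0
```

Request:
arm_command(increments=[[0,-0.111,0.048,-0.028,0,0],[0,-0.217,0.107,-0.056,0,0],[0,-0.298,0.16,-0.078,0,0],[0,-0.337,0.188,-0.089,0,0],[0,-0.356,0.203,-0.095,0,0]])

```text
t: 15.5
tool_pos: [0.4965, 0.0997, 0.4211]
orientation: [0.085, 3.14, 0.0]
force: [-0.3, 1.1, -3.9]
opening: 0.0154
gripper_force: 45.0
```

```bash
cat > blobs.py <<'E'
from q import *
def blobs(c,lo=(92,90,110),hi=(112,255,255),box=None):
    m=cv2.inRange(cv2.cvtColor(c["image"],cv2.COLOR_RGB2HSV),lo,hi)
    n,_,s,ce=cv2.connectedComponentsWithStats(m)
    return [(int(s[i,4]),ce[i].round(1).tolist()) for i in range(1,n) if s[i,4]>4]
E
python3 - <<'E'
from blobs import *
s0=pickle.load(open("pics/scene0.pkl","rb"));t0=pickle.load(open("pics/top0.pkl","rb"))
print("before",blobs(s0),blobs(t0))
c=read_camera("scene");c2=read_camera("top");show()
print("now scene",blobs(c));print("now top",blobs(c2))
print("lip px",proj(c,[.502,.2,.163]),"partition",proj(c,[.496,.1,.2]))
g0=st["tool_pos"]+R.from_rotvec(st["orientation"]).apply([0,0,.167])
CE=np.array([.566,-.266,.1143])
chain([(g0*.5+(CE+[0,0,.1])*.5+[0,0,.04],ori(0,CD+AX)),(CE+[0,0,.1],ori(0,CD)),(CE+[0,0,.01],ori(0,CD))],st)
E
```

```text
before [(1306, [285.5, 14.1]), (625, [278.2, 54.1]), (30, [356.5, 143.9]), (23, [341.5, 168.3]), (33, [205.4, 214.6]), (32, [198.3, 217.8]), (15, [209.5, 223.5]), (18, [201.4, 226.0]), (14, [311.5, 251.8]), (192, [313.3, 263.9])] [(159, [223.5, 132.4]), (21, [311.8, 207.6]), (17, [319.9, 207.6]), (14, [320.9, 219.9]), (51, [122.3, 223.4]), (10, [312.4, 221.6]), (40, [146.6, 225.9])]
15.5 [0.4965 0.0997 0.4211] [ 0.1  -0.13  1.72  0.    1.55 -1.42] [-0.3  1.1 -3.9] 0.015440133878992058 44.99503433704376
now scene [(17, [292.6, 6.5]), (406, [273.7, 55.9]), (30, [356.5, 143.9]), (65, [337.8, 164.9]), (208, [313.2, 263.0])]
now top [(138, [222.2, 128.5])]
lip px [325.00767762 153.89366655] partition [296.10931337 150.7773067 ]
[-0.224, -0.903, -0.101, 0.0, 0.0, -0.031] mm 187.0 deg 5.6
[-0.134, -0.921, 0.3, 0.0, 0.0, -0.031] mm 196.0 deg 5.6
[0.001, -0.001, 0.45, 0.0, 0.0, 0.0] mm 90.0 deg 0.0
```

Request:
arm_command(increments=[[-0.02,-0.08,-0.02,0,0,-0.003],[-0.056,-0.22,-0.05,0,0,-0.008],[-0.105,-0.42,-0.08,0,0,-0.014],[-0.163,-0.66,-0.09,0,0,-0.022],[-0.224,-0.903,-0.101,0,0,-0.031]])

```text
t: 16.23
tool_pos: [0.5321, -0.083, 0.4418]
orientation: [-0.073, 3.14, -0.001]
force: [0.3, 0.4, -3.2]
opening: 0.0154
gripper_force: 45.0
```

Request:
arm_command(increments=[[-0.036,-0.25,0.05,0,0,-0.009],[-0.07,-0.48,0.12,0,0,-0.017],[-0.098,-0.68,0.2,0,0,-0.024],[-0.12,-0.83,0.26,0,0,-0.029],[-0.134,-0.921,0.3,0,0,-0.031]])

```text
t: 16.85
tool_pos: [0.5669, -0.2661, 0.3803]
orientation: [0.222, -3.133, -0.001]
force: [-0.1, 1.1, -3.0]
opening: 0.0157
gripper_force: 45.0
```

Request:
arm_command(increments=[[0,0,0.08,0,0,0],[0,0,0.18,0,0,0],[0,0,0.29,0,0,0],[0,0,0.38,0,0,0],[0,0,0.44,0,0,0]])

```text
t: 17.48
tool_pos: [0.5663, -0.2644, 0.2918]
orientation: [0.223, -3.133, -0.002]
force: [-0.5, -0.6, -2.5]
opening: 0.0156
gripper_force: 45.0
```

```bash
python3 - <<'E'
from blobs import *
c=read_camera("scene");c2=read_camera("top");show()
print("now scene",blobs(c));print("now top",blobs(c2))
f=np.array([.5068,.2785,.024])+.07*Z-AX*.02
print("bin centre px top",proj(c2,[.504,.225,.10]))
CE=np.array([.566,-.266,.1133])
chain([(CE,ori(0,CD))],st)
E
```

```text
17.475 [ 0.5663 -0.2644  0.2918] [-0.52  0.27  1.54  0.    1.33 -2.23] [-0.5 -0.6 -2.5] 0.01558665944776174 44.99497711658478
now scene [(252, [296.2, 5.6]), (5, [307.0, 21.0]), (10, [296.3, 28.5]), (6, [302.5, 27.5]), (7, [289.7, 29.4]), (239, [289.5, 53.3]), (34, [356.6, 144.1]), (65, [337.9, 165.0]), (276, [313.8, 260.7])]
now top [(140, [222.3, 128.6]), (70, [148.9, 208.6]), (64, [146.8, 221.0]), (83, [122.3, 223.5]), (110, [145.8, 238.5])]
bin centre px top [161.39213056 226.05427028]
[0.003, -0.008, 0.058, 0.0, -0.0, 0.001] mm 12.0 deg 0.2
```

The top view shows bin blobs of 70, 64 and 110 px, which makes four stones (the last blob is a touching pair), and no blue is left in the caddy. I'll set it down.

Request:
arm_command(increments=[[0.001,-0.004,0.02,0,0,0],[0.002,-0.008,0.04,0,0,0],[0.003,-0.008,0.05,0,0,0],[0.003,-0.008,0.054,0,0,0],[0.003,-0.008,0.057,0,0,0]])

```text
t: 18.2
tool_pos: [0.5663, -0.2671, 0.2822]
orientation: [-0.221, 3.132, -0.0]
force: [0.3, 0.3, -3.9]
opening: 0.0155
gripper_force: 45.0
```

Request:
arm_command(increments=[[0,0,0.002,0,0,0],[0,0,0.004,0,0,0],[0,0,0.004,0,0,0],[0,0,0.004,0,0,0],[0,0,0.004,0,0,0]])

```text
t: 18.82
tool_pos: [0.5662, -0.2671, 0.2813]
orientation: [-0.221, 3.133, 0.0]
force: [-0.3, -0.9, -2.8]
opening: 0.0158
gripper_force: 45.0
```

Another 1 mm or so remains. I'll lower until the force shows contact, then release.

Request:
arm_command(increments=[[0,0,0.002,0,0,0],[0,0,0.004,0,0,0],[0,0,0.006,0,0,0],[0,0,0.007,0,0,0],[0,0,0.007,0,0,0]])

```text
t: 19.45
tool_pos: [0.5664, -0.2672, 0.2805]
orientation: [-0.221, 3.132, -0.001]
force: [-0.1, -0.5, 2.4]
opening: 0.0157
gripper_force: 45.0
```

Request:
arm_command(increments=[[0,0,0,0,0,0],[0,0,0,0,0,0],[0,0,0,0,0,0],[0,0,0,0,0,0],[0,0,0,0,0,0]], fingers=-0.4)

```text
t: 20.08
tool_pos: [0.5662, -0.2671, 0.2798]
orientation: [-0.221, 3.133, 0.0]
force: [-0.5, -0.9, -0.2]
opening: 0.061
gripper_force: 0.0
```

Request:
arm_command(increments=[[0,0,0,0,0,0],[0,0,-0.1,0,0,0],[0,0,-0.25,0,0,0],[0,0,-0.45,0,0,0],[0,0,-0.65,0,0,0]])

```text
t: 20.7
tool_pos: [0.566, -0.267, 0.4128]
orientation: [-0.221, 3.132, -0.001]
force: [0.3, -0.4, -0.4]
opening: 0.0648
gripper_force: 0.0
```

Request:
arm_command(increments=[[0.2,-0.1,-0.1,0,0,0],[0.4,-0.2,-0.15,0,0,0],[0.6,-0.2,-0.2,0,0,0],[0.8,-0.2,-0.2,0,0,0],[0.9,-0.2,-0.2,0,0,0]])

```text
t: 21.32
tool_pos: [0.3919, -0.3322, 0.4516]
orientation: [-0.219, 3.131, -0.003]
force: [-0.5, -0.2, 0.1]
opening: 0.0651
gripper_force: 0.0
```

```bash
python3 - <<'E'
from blobs import *
c=read_camera("scene");c2=read_camera("top");show()
print("top blue",blobs(c2))
W=((0,0,150),(180,60,255))
bx=lambda L,u0,u1,v0,v1:[b for b in L if u0<b[1][0]<u1 and v0<b[1][1]<v1]
print("scene white",bx(blobs(c,*W),140,240,190,300)); print("scene wood",bx(blobs(c,(10,40,110),(28,200,255)),140,240,190,300))
s0=pickle.load(open("pics/scene0.pkl","rb"));print("before wood",bx(blobs(s0,(10,40,110),(28,200,255)),140,240,190,300))
for n,z in(("bar",None),): 
    y=bx(blobs(c2,(18,120,120),(35,255,255)),140,200,180,280); print("gold top",y)
# change of other things
d=cv2.absdiff(cv2.GaussianBlur(c["image"],(5,5),0),cv2.GaussianBlur(s0["image"],(5,5),0)).max(2)>40
n,_,st2,ce=cv2.connectedComponentsWithStats(d.astype(np.uint8));print("diff",[(int(st2[i,4]),ce[i].round().tolist()) for i in range(1,n) if st2[i,4]>25])
print("predicted handle top px", proj(c,[.566,-.2665,.124]))
E
```

```text
21.325 [ 0.3919 -0.3322  0.4516] [-0.8  -0.12  1.66  0.    1.6  -2.51] [-0.5 -0.2  0.1] 0.06506472754995685 0.0
top blue [(144, [222.2, 128.6]), (70, [148.9, 208.6]), (65, [146.8, 220.9]), (82, [122.3, 223.5]), (112, [145.8, 238.5])]
scene white [(5, [169.2, 219.0]), (63, [183.9, 224.6]), (81, [183.6, 236.0]), (31, [215.3, 294.7]), (39, [204.9, 297.1]), (29, [194.7, 299.6])]
scene wood [(1998, [191.1, 226.1])]
before wood [(1737, [191.8, 223.2])]
gold top [(5, [153.0, 192.0]), (6, [157.7, 196.5]), (192, [182.6, 228.9])]
diff [(5991, [124.0, 55.0]), (455, [171.0, 12.0]), (36, [184.0, 6.0]), (44, [188.0, 4.0]), (527, [241.0, 21.0]), (2270, [269.0, 35.0]), (1169, [404.0, 37.0]), (147, [201.0, 38.0]), (142, [221.0, 34.0]), (81, [372.0, 41.0]), (544, [221.0, 51.0]), (79, [375.0, 65.0]), (110, [132.0, 137.0]), (518, [340.0, 163.0]), (500, [319.0, 166.0]), (113, [196.0, 203.0]), (31, [184.0, 206.0]), (66, [221.0, 213.0]), (176, [200.0, 216.0]), (71, [171.0, 217.0]), (147, [181.0, 225.0]), (71, [205.0, 225.0]), (232, [184.0, 235.0]), (41, [178.0, 230.0])]
predicted handle top px [186.71202513 208.84425451]
```

```bash
python3 - <<'E'
from plant import *
print(close_job())
E
```

```text
the job is handed in; nothing more can be done
None
```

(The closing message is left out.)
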